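# Lock the bracket's clevis pin with its hairpin clip

### The arm

A 7-joint arm with a two-finger parallel gripper is mounted at the origin on the work surface; the furniture and walls round the work are solid. World frame = base frame: x ahead of the robot, y to its left, z up, the work surface at z = 0. Lengths are in m, angles in rad, forces in N, time in s.
With the tool pointing down it reaches from about 0.35 to 0.9 m from the base axis. Payload 8.1 kg.
Tool frame: the origin (TCP) lies on the front face of the gripper's body, between the roots of the fingers; the fingertips stand 66 mm ahead of it and the grasp point (between the pads) lies 47 mm ahead of it (arm.finger_overhang is the distance from the TCP to the fingertips, in m); z points along the fingers, y is the line along which they close (so a half turn about z gives the same grasp; the last joint's range is limited). The gripper opens to 92 mm and grips with 3 to 60 N. Pads are 19 mm wide; open, the fingers measure 130 mm over their backs; the gripper's body (75 mm by 190 mm) begins 47 mm behind the grasp point.
Start: joints at [1.141, 0.434, 0.025, 1.573, -0.012, 1.134, -0.075], TCP at [0.201, -0.592, 0.292] pointing down, gripper open.
Joint ranges: [-2.62, 2.62], [-0.44, 2.09], [-1.27, 1.32], [0.08, 2.57], [-1.32, 4.46], [0.12, 2], [-2.74, 2.74]. Speed limits (rad/s): [2.22, 2.22, 3.01, 3.01, 3.14, 3.14, 3.14].

### API

Orientations are given as a rotation vector (axis times angle).
In Python, from cell import readout, cams, workorder, spotter, arm gives the robot as it stands.
- The arm moves only by the tool creep_tool, called after ">>>" by a JSON object that holds its "method" and its "body", one argument or row to a line. Schema: {"type":"object","properties":{"rows":{"type":"array","items":{"type":"array","prefixItems":[{"type":"array","items":{"type":"number"},"minItems":3,"maxItems":3},{"type":"number"},{"type":"number"}],"minItems":3,"maxItems":3},"minItems":1,"maxItems":10},"squeeze":{"type":"number"},"only":{"type":"string"},"quiet":{"type":"boolean"},"lines":{"type":"string"}},"required":["rows"],"additionalProperties":false}. rows is a list of rows, 1 to 10 of them, each written [[dx, dy, dz], turn, opening]: dx, dy, dz in shares of the most that a row can go, 1 being 50 mm, then a turn about the tool's z in fractions of the full range, 1 being pi rad, then the opening from 0.0 (shut) to 1.0 (fully open); each row shifts and turns the commanded pose from where the row before left it, along the tool's axes as they then stand; what a row does not reach is not made up. A row lasts 1/10 s, in which the tool goes at most 0.05 m and 0.15 rad, less where a joint would pass 70% of its speed; a pose out of reach is approached as far as the arm can. The fingers move at their own pace and stop on an object; squeeze is the grip in N (left out, the last holds). Time passes only in rows, so rows that do not move let the fingers close. The tool returns the time, the measured TCP pose, the force, the opening and the grip force at its end. only (a regular expression) keeps the lines of the reply that match it, lines (a string "A,B") keeps lines A to B, and quiet returns only ok. Input that does not fit is refused with a message, and nothing moves.
- readout.observe(): the state, without advancing time (a new reading comes with each control period).
- cams.get_image(name): name is "scene" or "top" or "wrist"; returns a dict with "image" (420x560x3 uint8, blue, green, red), "fx", "fy", "cx", "cy" (pixels), "distortion" ([k1, k2, p1, p2, k3] as OpenCV has them; the pictures are not rectified), "cam_to_world" (4x4, takes a point from camera to world coordinates); the wrist camera has in their place "mount" (4x4, takes a point from camera to tool coordinates, whose origin is the TCP and whose axes are the flange's). Camera axes: x right, y down, z forward; pixel columns grow to the right and rows downward; lengths in m; the calibration is good to about 2 mm. A picture is of the moment at which its call begins: read the wrist's pose just before it. There is no depth.
- workorder.sign_off(): hands the job in; it is judged then, once.
Trained networks look in a picture, given as the dict that the camera call returned (one of the last four; its "shot" number tells which), for a name from the list of things; names that differ only in an ending like _2 or _b are one class to them, and where a whole thing is asked for, a point or a joint stands for the part that bears it (a point fixed in the world has none). Each returns a list of dicts, best first, with "score" (0 to 1); they miss things now and then, are a little off and sometimes report something else, mostly with a low value. They report only what shows in the picture. A call takes as long as a camera call. They do not tell look-alikes from the thing itself.
- spotter.boxes_of(picture, name): "centre" ([x, y, z] in m, in the coordinates of the camera as it stood for that picture, good to about 4 mm: the middle of the surface that is visible of it).
The state is a dict: "clock": time; "joints": joint angles; "dq": joint speeds; "joint_efforts": joint torques, N m; "position": TCP position; "ee_rot": TCP orientation; "force": force on the tool from outside, world axes, zero at the start; "ft_torque": the same for the moment, N m; "width": opening from 0.0 (shut) to 1.0 (fully open); "gripper_force": force on a finger pad.
Only numpy, scipy, OpenCV 4.12 (cv2) and the standard library are available. Lean on these libraries where they do the work, as an engineer would, in place of code of your own. Each camera call takes 0.05 s, during which the arm holds its last target. There are 200 camera calls.

### The job

Push the bracket's clevis pin home until its head lies against the blue cheek, then take the hairpin clip by its red grip out of the grey block and slide its straight leg down through the pin's cross hole until the collar sits on the shank and the sprung leg has snapped round it; leave it standing near upright. The pin's screw-in head is set differently each time, so find the hole along the pin by feel: push the pin gently, never press the clip on anything of the bracket with more than 20 N, and leave the jar, the mortar and the beaker where they are.

Things in the scene. Friction and masses are not known exactly. Their poses are not given: they have to be found in the camera images.
- bracket: Clevis bracket fixed to the bench: base plate 90 (x) x 105 (y) x 10 mm, two blue cheeks (44 mm wide, 10 mm thick, outer faces at y = -22 and +22 mm, tops 92 mm above the bench), aluminium holder arm to x = +68 mm, also 92 mm high. Origin on the bench under the middle of the cheeks, z up. A steel pin slides through the cheeks along y, its axis 70 mm above the bench.
- lock_pin (a joint): How far the clevis pin is drawn out towards the bracket's -y (m): 0 = home, head against the cheek (a hard stop); at most 0.032. It slides with a friction of about 5 N plus slight damping (8 N s/m) and stays where it is left. Drawn out, its cross hole lies hidden in the bracket.
- pin_head (a point): Centre of the outer (-y) face of the pin's round steel head, 30 mm in diameter, 8 mm thick, 70 mm above the bench; at y = -30 mm of the bracket when home. Pushing this face to the bracket's +y drives the pin home. Axes parallel to the bracket's.
- clip: Hairpin clip of 6 mm steel wire with a red grip, about 50 g. Origin on the straight leg's axis at the underside of the round collar (14 mm in diameter, 4 mm thick); z up, away from the leg's tip; x from the straight leg to the sprung leg. To fit, its x must lie across the pin (either way round), so that the sprung leg runs down outside the shank.
- clip_grip (a point): Middle of the red grip: 24 mm (clip x) x 12 mm (clip y) x 30 mm high, its underside 23 mm and its top 53 mm above the clip's origin. Grip it across the 12 mm, with the fingertips above its underside.
- clip_arm (a joint): Spread of the clip's sprung leg (rad): 0 = at rest, about 0.1 at the widest part of the shank, at most 0.3; 1.6 N m/rad about clip x = 8, z = 15 mm. Inner side of its throat 6.6 mm from the straight leg's axis at z = -21 mm; flared tip to x = 19, z = -34 mm. It meets the shank with the clip some 23 mm above its seat and passes the widest part at about 11 mm; this takes 4 to 12 N.
- clip_block: Grey parking block fixed to the bench, 60 mm high, foot 62 x 50 mm, body 50 x 44 mm, both centred at x = +8 mm; a slot in its top, 8.4 mm wide, long along x, holds the clip's legs. Origin on the bench under the straight leg. At the start the clip stands in it, collar on the top face, axes parallel to the block's; draw it straight up by 50 mm or more.
- jar: White powder jar, 62 mm in diameter, 83 mm tall, loose, origin under its middle. Leave it alone.
- mortar: Agate mortar, 66 mm in diameter, 30 mm tall, loose, origin under its middle. Leave it alone.
- glass_beaker: Small glass beaker, 45 mm in diameter, 57 mm tall, loose, origin under its middle. Leave it alone.
- clip_tip (a point): Blunt tip of the clip's straight leg, 39 mm below its origin. The pin's cross hole, square, 7.8 mm, goes right through, without chamfer. The shank is rolled about its axis by up to 0.12 rad either way (unmeasured: mouth up to 1.2 mm off along the bracket's x) and turns with 0.04 N m of friction, so a leg that has dipped in can swing it upright. It does not shift along y.
- pin_axis (a point): Point fixed to the bracket on the pin's axis, at y = +40 mm, 70 mm above the bench. Axes parallel to the bracket's: y along the pin. Shank 20 mm in diameter, end 23 mm beyond the hole. The pin has a screw-in head set to another length each time: with the pin home the cross hole lies anywhere within 6.5 mm of this point along y (unmeasured). Seated, the clip's origin lies 10 mm above the axis.
Mind the look-alikes: they are no part of the job. There is more than one size of the bracket; the one meant has the size given above.

How it is judged:
By the outcome, as a careful person would: the job done as asked, in the order asked, and still so for the second after the job is handed in, with the robot touching nothing.
It also fails if it takes over 64 s, if anything falls off the work surface, if the arm or the gripper's body presses on something with over 40 N, if the wrist force passes 120 N, or if a joint passes its speed limit or range.

## Working session

There is one attempt and no reset: what is moved stays moved. The work goes in short steps, Python scripts to look and compute and a tool call to move; the robot and the scene stay as the last step left them, time stands still between calls to the robot, and variables do not carry over. Pictures are saved under pics/ and viewed, at most 10 in all, crops included, and the job is handed in when it is done.

```bash
ls; mkdir -p pics; cat > h.py <<'E'
from cell import readout, cams, workorder, spotter, arm
import numpy as np, cv2
from scipy.spatial.transform import Rotation as R
def T_tool(s):
    T=np.eye(4);T[:3,:3]=R.from_rotvec(s["ee_rot"]).as_matrix();T[:3,3]=s["position"];return T
def shot(name):
    s=readout.observe();p=cams.get_image(name)
    p["T"]=np.array(p["cam_to_world"]) if "cam_to_world" in p else T_tool(s)@np.array(p["mount"])
    return p
def K(p): return np.array([[p["fx"],0,p["cx"]],[0,p["fy"],p["cy"]],[0,0,1.]])
def ray(p,uv):
    q=cv2.undistortPoints(np.array([[uv]],float),K(p),np.array(p["distortion"],float))[0,0]
    d=p["T"][:3,:3]@np.array([q[0],q[1],1.]);return p["T"][:3,3],d/np.linalg.norm(d)
def onz(p,uv,z):
    o,d=ray(p,uv);return o+d*(z-o[2])/d[2]
def proj(p,X):
    M=np.linalg.inv(p["T"]);q,_=cv2.projectPoints(np.array(X,float).reshape(-1,3),R.from_matrix(M[:3,:3]).as_rotvec(),M[:3,3],K(p),np.array(p["distortion"],float));return q[:,0]
def w(p,c): return p["T"][:3,:3]@np.array(c)+p["T"][:3,3]
E
python3 - <<'E'
from h import *
s=readout.observe();print(s["position"],s["ee_rot"],s["width"],arm.finger_overhang)
ims=[]
for n in("scene","top"):
    p=shot(n);ims.append(p["image"]);print(n,p["T"].round(3).tolist(),p["fx"])
    cv2.imwrite(f"pics/{n}0.png",p["image"])
    for o in("bracket","pin_head","clip","clip_grip","clip_block","jar","mortar","glass_beaker"):
        for b in spotter.boxes_of(p,o):print(o,round(b["score"],2),w(p,b["centre"]).round(3))
E
```

```text
pics
[ 0.20044479 -0.59156345  0.29145486] [-3.09827032e+00 -5.10744792e-01  6.86761739e-04] 0.9983754404845667 0.0655
scene [[-0.497, -0.63, 0.597, -0.032], [-0.868, 0.348, -0.355, 0.294], [0.015, -0.694, -0.72, 0.755], [0.0, 0.0, 0.0, 1.0]] 409.3679518754858
bracket 0.95 [0.522 0.02  0.016]
bracket 0.78 [0.656 0.126 0.011]
pin_head 0.71 [ 0.525 -0.015  0.082]
pin_head 0.52 [0.525 0.019 0.015]
pin_head 0.46 [0.661 0.148 0.051]
clip 0.68 [ 0.503 -0.235  0.1  ]
clip_grip 0.76 [ 0.505 -0.235  0.099]
clip_block 0.61 [ 0.496 -0.225  0.041]
clip_block 0.48 [ 0.506 -0.234  0.098]
jar 0.66 [ 0.377 -0.048  0.07 ]
mortar 0.54 [0.382 0.141 0.031]
glass_beaker 0.65 [ 0.645 -0.146  0.039]
glass_beaker 0.22 [0.52  0.022 0.014]
top [[0.029, -0.999, 0.041, 0.476], [-1.0, -0.029, -0.008, -0.036], [0.009, -0.041, -0.999, 0.982], [0.0, 0.0, 0.0, 1.0]] 414.54951154382763
bracket 0.94 [0.658 0.123 0.008]
bracket 0.62 [0.539 0.017 0.01 ]
pin_head 0.59 [ 0.533 -0.016  0.078]
pin_head 0.47 [0.664 0.15  0.054]
clip 0.6 [ 0.511 -0.236  0.111]
clip_block 0.8 [ 0.513 -0.224  0.062]
jar 0.93 [ 0.397 -0.059  0.079]
mortar 0.73 [0.392 0.17  0.018]
mortar 0.46 [ 0.513 -0.235  0.111]
glass_beaker 0.64 [ 0.662 -0.151  0.018]
```

View pics/scene0.png

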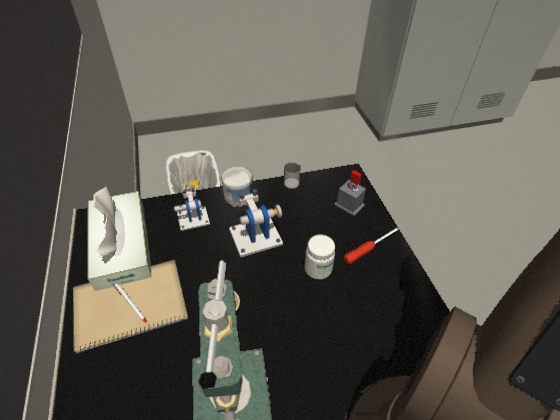

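View pics/top0.png

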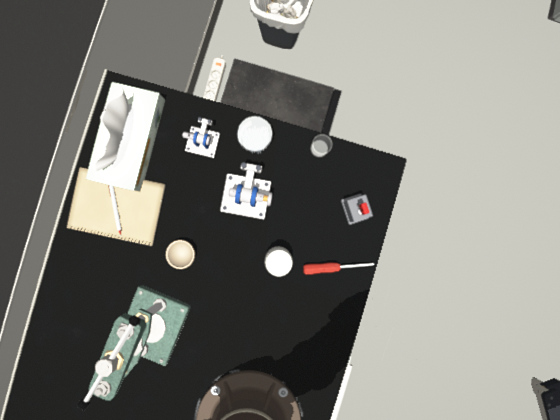

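The scene view shows the large bracket at about (257,225), with its pin head at (278,211). The clip and block are at (353,190), the jar at (320,257), the beaker at (292,175) and the small look-alike bracket at (192,212). In the top view the large bracket is at (246,195) and the clip block at (357,209). I'll zoom in on these.

```bash
python3 - <<'E'
from h import *
a=cv2.imread("pics/top0.png");b=cv2.imread("pics/scene0.png")
f=lambda im,x,y,n:cv2.resize(im[y:y+n*3//4,x:x+n],(400,300),interpolation=cv2.INTER_CUBIC)
cv2.imwrite("pics/z0.png",np.vstack([np.hstack([f(a,205,155,80),f(a,320,180,80)]),np.hstack([f(b,220,185,80),f(b,320,160,80)])]))
E
```

```text
(no output)
```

View pics/z0.png

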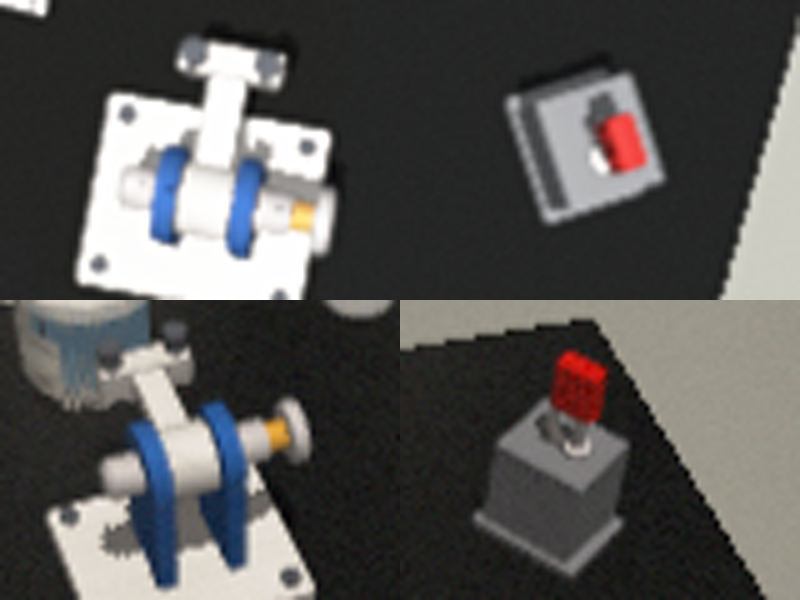

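The zoom shows the big bracket with its pin drawn out towards image-right, which is its -y. The collar is at about (600,160) in the crop, and the slot runs up from it towards the sprung leg.

```bash
python3 - <<'E'
from h import *
p=shot("top");q=shot("scene")
t=lambda u,v:(205+u/5,155+v/5)
c=[onz(p,t(*x),.010)[:2] for x in((108,93),(330,128),(78,280))]
print(np.round(c,4).tolist())
d=c[0]-c[1];e=c[0]-c[2];print(np.linalg.norm(d),np.linalg.norm(e),np.degrees([np.arctan2(-d[0],d[1]),np.arctan2(e[1],e[0])]),"centre",(c[1]+c[2])/2)
head=onz(p,t(325,222),.07);print("head",head, "shank end",onz(p,t(120,186),.07))
t2=lambda u,v:(320+(u-400)/5,180+v/5)
for n,x in dict(collar=(600,158)).items():print(n,onz(p,t2(*x),.064))
k=[onz(p,t2(*x),.06)[:2] for x in((540,105),(632,72),(665,180),(552,222))];print(np.round(k,4).tolist(),np.mean(k,0))
t3=lambda u,v:(320+(u-400)/5,160+(v-300)/5)
def tri(a,b):
    (o1,d1),(o2,d2)=a,b;s=np.linalg.lstsq(np.c_[d1,-d2],o2-o1,rcond=None)[0];return (o1+d1*s[0]+o2+d2*s[1])/2,np.linalg.norm(o1+d1*s[0]-o2-d2*s[1])
print("collar tri",tri(ray(p,t2(600,158)),ray(q,t3(578,448))))
print("grip tri",tri(ray(p,t2(628,140)),ray(q,t3(580,385))))
w_=shot("wrist");print(np.array(w_["mount"]).round(3).tolist(),w_["fx"])
print(readout.observe()["clock"])
E
```

```text
[[0.5863, 0.0682], [0.5728, -0.0368], [0.4979, 0.0793]]
0.10579840324864309 0.08909106377112924 [-7.31299636 -7.14595063] centre [0.53538323 0.02125988]
head [ 0.52529823 -0.03570488  0.07      ] shank end [0.53853136 0.05505808 0.07      ]
collar [ 0.50437293 -0.23666766  0.064     ]
[[0.5274, -0.21], [0.5434, -0.2512], [0.4955, -0.2671], [0.4753, -0.2166]] [ 0.51041712 -0.23622885]
collar tri (array([ 0.50326869, -0.23825903,  0.063866  ]), np.float64(0.003783123620762414))
grip tri (array([ 0.51131242, -0.24142303,  0.09758712]), np.float64(0.00035791911463924916))
[[0.0, -0.961, -0.276, 0.073], [1.0, 0.0, 0.001, -0.0], [-0.0, -0.276, 0.961, -0.093], [0.0, 0.0, 0.0, 1.0]] 313.02326465174167
1.05
```

The manual's scale: shifts go in shares of 50 mm and turns go in shares of pi rad. Converting my numbers, 0.043 m is 0.86, -0.024 m is -0.48.

>>> {"method": "creep_tool", "body": {
  "rows": [
    [[0.86,-0.48,0],0,0],
    [[0.86,-0.48,0],0,0],
    [[0.86,-0.48,0],0,0],
    [[0.86,-0.48,0],0,0],
    [[0.86,-0.48,0],0,0],
    [[0.86,-0.48,0],0,0],
    [[0.86,-0.48,0],0,0],
    [[0.86,-0.48,0],0,0],
    [[0.86,-0.48,0],0,0],
    [[0,0,0],0,0]
  ],
  "squeeze": 40
}}

```text
clock: 2.05
position: [0.5027, -0.2558, 0.2924]
ee_rot: [-3.094, -0.527, -0.005]
force: [-0.6, 0.1, -0.2]
width: 0.175
gripper_force: 0.0
```

```bash
python3 - <<'E'
from h import *
p=shot("wrist");cv2.imwrite("pics/w1.png",p["image"]);np.save("w1T.npy",p["T"]);s=readout.observe();print(s["clock"],s["position"],R.from_rotvec(s["ee_rot"]).as_matrix().round(3).tolist())
for o in("clip","clip_grip","clip_block"):
    for b in spotter.boxes_of(p,o):print(o,round(b["score"],2),w(p,b["centre"]).round(3))
E
```

```text
2.1 [ 0.5002702  -0.25938791  0.29221518] [[0.945, 0.328, 0.001], [0.328, -0.945, 0.001], [0.001, -0.001, -1.0]]
clip 0.98 [ 0.509 -0.239  0.115]
clip_grip 0.83 [ 0.506 -0.238  0.113]
clip_block 0.56 [ 0.523 -0.234  0.061]
```

View pics/w1.png

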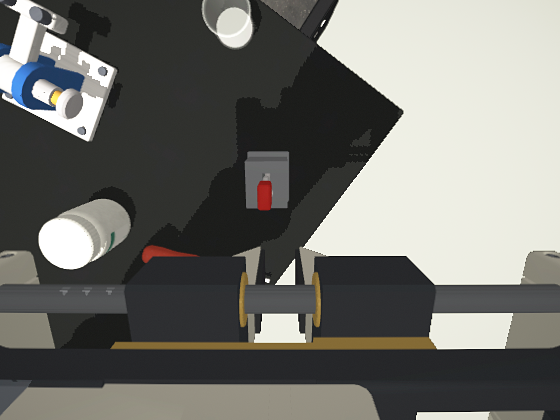

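The wrist view shows the clip and block at (265,190), almost aligned with the tool axes. The pin head is at (70,103) and the jar at (85,235). Next I go above the push start and align with the bracket.

Scaled: -0.049 m is -0.98, -0.048 m is -0.96, 0.115 rad is 0.0366.

>>> {"method": "creep_tool", "body": {
  "rows": [
    [[0,0,0],0.0366,0],
    [[0,0,0],0.0366,0],
    [[0,0,0],0.0366,0],
    [[0,0,0],0.0363,0],
    [[0,-0.98,0],0,0],
    [[0,-0.98,0],0,0],
    [[0,-0.98,0],0,0],
    [[0,-0.96,0],0,0],
    [[0,0,0],0,0],
    [[0,0,0],0,0]
  ]
}}

```text
clock: 3.25
position: [0.5233, -0.0703, 0.2923]
ee_rot: [3.134, -0.207, 0.0]
force: [-0.7, -1.3, 0.1]
width: 0.002
gripper_force: 0.0
```

```bash
python3 - <<'E'
from h import *
p=shot("wrist");cv2.imwrite("pics/w2.png",p["image"]);np.save("w2T.npy",p["T"]);s=readout.observe();print(s["clock"],s["position"],R.from_rotvec(s["ee_rot"]).as_matrix().round(3).tolist())
for o in("pin_head","bracket","jar"):
    for b in spotter.boxes_of(p,o):print(o,round(b["score"],2),w(p,b["centre"]).round(3),proj(p,w(p,b["centre"])).round(0))
E
```

```text
3.3 [ 0.52318031 -0.07166284  0.29228895] [[0.991, -0.134, -0.0], [-0.134, -0.991, -0.001], [0.0, 0.001, -1.0]]
pin_head 0.91 [ 0.53  -0.022  0.08 ] [[230. 200.]]
pin_head 0.79 [0.662 0.147 0.047] [[48. 89.]]
pin_head 0.57 [ 0.523 -0.224  0.058] [[424. 178.]]
bracket 0.97 [0.661 0.115 0.04 ] [[83. 86.]]
bracket 0.79 [0.547 0.007 0.073] [[200. 187.]]
jar 0.6 [ 0.371 -0.05   0.084] [[279. 335.]]
jar 0.6 [ 0.527 -0.019  0.079] [[228. 203.]]
```

View pics/w2.png

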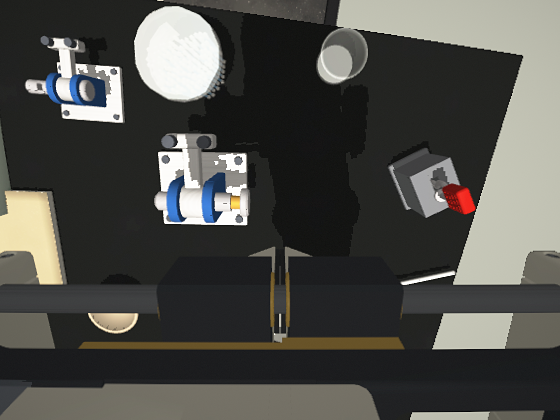

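The view shows the bracket pin running from its shank end at (157,201) to its head face at (248,202). The clip is at (440,190) and the beaker at (342,55).

```bash
python3 - <<'E'
from h import *
p=shot("wrist")
im=p["image"]
z=cv2.resize(im[120:240,140:260],(600,600),interpolation=cv2.INTER_CUBIC)
cv2.imwrite("pics/z2.png",z)
for n,u,zz in(("face",(248,202),.07),("end",(156,201),.07),("bTL",(160,152),.01),("bTR",(246,152),.01),("bBL",(162,224),.01),("bBR",(248,223),.01)):print(n,onz(p,u,zz).round(4))
E
```

```text
face [ 0.5239 -0.0402  0.07  ]
end [0.5378 0.054  0.07  ]
bTL [0.5842 0.0609 0.01  ]
bTR [ 0.5703 -0.0397  0.01  ]
bBL [0.4968 0.0797 0.01  ]
bBR [ 0.4834 -0.0277  0.01  ]
```

View pics/z2.png

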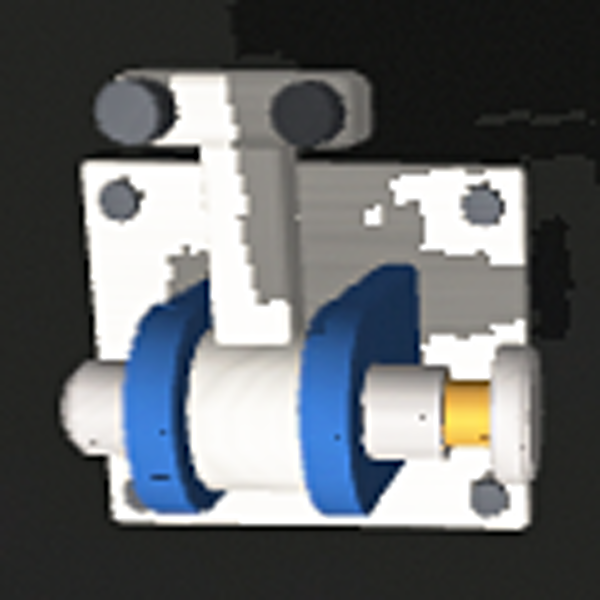

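Scaled: 0.042 m is 0.84, 0.006 m is 0.12.

```bash
python3 - <<'E'
from h import *
p=shot("wrist")
t=lambda U,V:(140+U/5,120+V/5)
c=[onz(p,t(*x),.01)[:2] for x in((83,160),(527,165),(112,525),(527,525))];print(np.round(c,4).tolist(),np.mean(c,0))
for i,j in((1,0),(3,2),(2,0),(3,1)):
    d=c[j]-c[i];print(np.linalg.norm(d).round(4),np.degrees(np.arctan2(d[1],d[0])).round(1))
print(onz(p,t(541,410),.07),onz(p,t(62,405),.07))
E
```

```text
[[0.5848, 0.0654], [0.5693, -0.0383], [0.4954, 0.08], [0.4813, -0.0237]] [0.53270919 0.02083604]
0.1048 81.5
0.1046 82.2
0.0905 -9.3
0.0892 -9.5
[ 0.52388993 -0.04000131  0.07      ] [0.53836859 0.05809724 0.07      ]
```

>>> {"method": "creep_tool", "body": {
  "rows": [
    [[-0.06,0.12,0.82],0,0],
    [[0,0,0.84],0,0],
    [[0,0,0.84],0,0],
    [[0,0,0.82],0,0],
    [[0,0,0],0,0],
    [[0,-0.1,0],0,0],
    [[0,-0.1,0],0,0],
    [[0,-0.08,0],0,0],
    [[0,-0.06,0],0,0],
    [[0,-0.06,0],0,0]
  ]
}}

```text
clock: 4.55
position: [0.523, -0.0553, 0.1272]
ee_rot: [3.135, -0.207, 0.003]
force: [0.8, -4.9, 2.2]
width: 0.005
gripper_force: 2.6
```

Scaled: -0.003 m is -0.06, -0.002 m is -0.04.

>>> {"method": "creep_tool", "body": {
  "rows": [
    [[0,-0.06,0],0,0],
    [[0,-0.06,0],0,0],
    [[0,-0.06,0],0,0],
    [[0,-0.06,0],0,0],
    [[0,-0.06,0],0,0],
    [[0,-0.06,0],0,0],
    [[0,-0.04,0],0,0],
    [[0,0,0],0,0]
  ]
}}

```text
clock: 5.35
position: [0.5257, -0.0365, 0.1268]
ee_rot: [3.134, -0.209, 0.002]
force: [0.3, -4.3, 3.0]
width: 0.004
gripper_force: 2.1
```

Scaled: -0.002 m is -0.04, -0.001 m is -0.02.

>>> {"method": "creep_tool", "body": {
  "rows": [
    [[0,-0.04,0],0,0],
    [[0,-0.04,0],0,0],
    [[0,-0.04,0],0,0],
    [[0,-0.02,0],0,0],
    [[0,0,0],0,0]
  ]
}}

```text
clock: 5.85
position: [0.5266, -0.0297, 0.1266]
ee_rot: [3.134, -0.209, 0.002]
force: [0.9, -5.6, 3.7]
width: 0.005
gripper_force: 2.6
```

>>> {"method": "creep_tool", "body": {
  "rows": [
    [[0,-0.02,0],0,0],
    [[0,-0.02,0],0,0],
    [[0,-0.02,0],0,0],
    [[0,-0.02,0],0,0]
  ]
}}

```text
clock: 6.25
position: [0.5266, -0.0292, 0.1266]
ee_rot: [3.13, -0.214, 0.001]
force: [-0.7, -19.1, 7.6]
width: 0.002
gripper_force: 9.6
```

Scaled: -0.048 m is -0.96, -0.04 m is -0.8.

>>> {"method": "creep_tool", "body": {
  "rows": [
    [[0,0.2,0],0,0],
    [[0,0.12,0],0,0],
    [[0,0,-0.8],0,0],
    [[0,0,-0.9],0,0],
    [[-0.4,-0.96,0],0,0],
    [[-0.4,-0.96,0],0,0],
    [[0,-0.2,0],0,0],
    [[0,0,0],0,0],
    [[0,0,0],0,0]
  ]
}}

```text
clock: 7.15
position: [0.4997, 0.065, 0.2109]
ee_rot: [3.134, -0.208, -0.001]
force: [-0.8, -0.8, -0.7]
width: 0.003
gripper_force: 0.0
```

```bash
python3 - <<'E'
from h import *
p=shot("wrist");im=p["image"];cv2.imwrite("pics/w3.png",im);s=readout.observe();print(s["clock"],s["position"],R.from_rotvec(s["ee_rot"]).as_matrix().round(3).tolist(),s["force"])
np.savez("w3.npz",**{k:np.array(v) for k,v in p.items()})
a=np.radians(-8.3);o=np.array([.533,.021,0]);Rb=R.from_euler("z",a).as_matrix()
u=proj(p,o+Rb@[0,.04,.08])[0];print(u)
x,y=(u-[50,45]).astype(int);x=max(x,0);y=max(y,0)
cv2.imwrite("pics/z3.png",cv2.resize(im[y:y+90,x:x+120],(800,600),interpolation=cv2.INTER_CUBIC));print(x,y)
E
```

```text
7.2 [0.49983238 0.0642853  0.21087371] [[0.991, -0.133, -0.001], [-0.133, -0.991, -0.001], [-0.001, 0.001, -1.0]] [ 0.97201825 -0.466094    0.24719583]
[277.40157097 173.84375136]
227 128
```

View pics/z3.png

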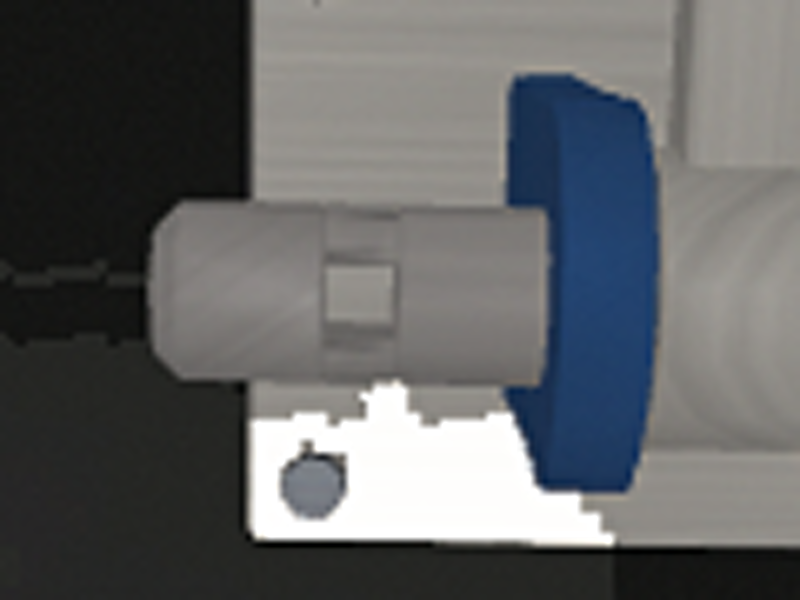

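The crop shows the cross hole clearly. Its mouth is centred near crop (361,305), which is pixel (281,174), and there is little roll. Now I go over the clip.

Scaled: 0.0432 m is 0.864, 0.0044 m is 0.088, -0.15 rad is -0.0477.

```bash
python3 - <<'E'
from h import *
d=dict(np.load("w3.npz"));p=d
c=lambda U,V:(227+U/6.667,128+V/6.667)
h=onz(p,c(361,305),.08);print("mouth",h,"axis pts",onz(p,c(200,291),.07),onz(p,c(500,294),.07),"end",onz(p,c(150,291),.07),"edges",onz(p,c(323,305),.08),onz(p,c(400,305),.08))
E
```

```text
mouth [0.53848887 0.05791345 0.08      ] axis pts [0.54091836 0.07571789 0.07      ] [0.53615202 0.04244995 0.07      ] end [0.54165857 0.08126855 0.07      ] edges [0.53902721 0.06195854 0.08      ] [0.5379366  0.05376164 0.08      ]
```

>>> {"method": "creep_tool", "body": {
  "rows": [
    [[0.088,0.864,-0.08],0,0.5],
    [[0.088,0.864,-0.08],0,0.5],
    [[0.088,0.864,-0.08],0,0.5],
    [[0.088,0.864,-0.08],0,0.5],
    [[0.088,0.864,-0.08],0,0.5],
    [[0.088,0.864,-0.08],0,0.5],
    [[0.088,0.864,-0.08],0,0.5],
    [[0,0,0],-0.0477,0.5],
    [[0,0,0],-0.0477,0.5],
    [[0,0,0],-0.0477,0.5]
  ]
}}

```text
clock: 8.2
position: [0.4893, -0.2404, 0.2388]
ee_rot: [3.101, 0.5, -0.002]
force: [0.9, -0.1, -0.2]
width: 0.501
gripper_force: 0.0
```

>>> {"method": "creep_tool", "body": {
  "rows": [
    [[0,0,0],-0.0057,0.5],
    [[0,0,0],0,0.5]
  ]
}}

```text
clock: 8.4
position: [0.4897, -0.2393, 0.2389]
ee_rot: [-3.099, -0.516, 0.001]
force: [0.5, 0.0, -0.3]
width: 0.503
gripper_force: 0.0
```

```bash
python3 - <<'E'
from h import *
p=shot("wrist");im=p["image"];np.savez("w4.npz",**{k:np.array(v) for k,v in p.items()})
s=readout.observe();print(s["clock"],s["position"],R.from_rotvec(s["ee_rot"]).as_matrix().round(3).tolist())
m=((im[...,2]>130)&(im[...,1]<60)).astype(np.uint8);n,l,st,ce=cv2.connectedComponentsWithStats(m);print([(a[:5].tolist(),b.round(1)) for a,b in zip(st,ce) if 100<a[4]<1e5])
cv2.imwrite("pics/w4.png",cv2.resize(im[100:280,160:400],(800,600),interpolation=cv2.INTER_CUBIC))
E
```

```text
8.45 [ 0.48989413 -0.23901301  0.23903395] [[0.946, 0.324, -0.0], [0.324, -0.946, -0.0], [-0.0, -0.0, -1.0]]
[([279, 186, 16, 33, 504], array([286.5, 202.5]))]
```

View pics/w4.png

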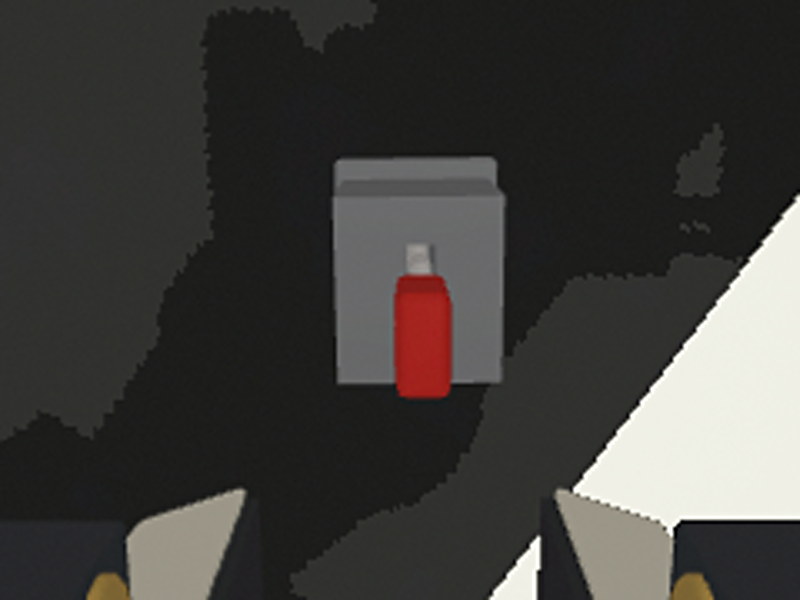

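The grip top face is centred at crop (423,343), which is pixel (286.9,202.9). The block edges are turned about 1° counter-clockwise relative to the tool.

```bash
python3 - <<'E'
from h import *
p=dict(np.load("w4.npz"));q={**p,"T":np.load("w1T.npy")}
c=lambda U,V:(160+U/3.3333,100+V/3.3333)
g=onz(p,c(423,343),.113);print("grip top",g, "vs w1",onz(q,(265,195.5),.113),"size",onz(p,c(395,343),.113)-onz(p,c(451,343),.113),onz(p,c(423,290),.113)-onz(p,c(423,397),.113))
k=[onz(p,c(*x),.06)[:2] for x in((333,197),(505,192),(337,384),(502,382))];print("block top mean",np.mean(k,0))
s=readout.observe();T=T_tool(s);print("grip in tool",(np.linalg.inv(T)@np.r_[g,1]).round(4))
print("top/scene spotter recheck")
for n in("top","scene"):
    r=shot(n)
    for b in spotter.boxes_of(r,"clip_grip")[:2]:print(n,b["score"],w(r,b["centre"]))
E
```

```text
grip top [ 0.50934074 -0.23824975  0.113     ] vs w1 [ 0.51079029 -0.23892569  0.113     ] size [-0.00391573  0.01141817  0.        ] [0.02242398 0.00785303 0.        ]
block top mean [ 0.51032628 -0.23812732]
grip in tool [0.0187 0.0056 0.126  1.    ]
top/scene spotter recheck
scene 0.45 [ 0.50441639 -0.23635523  0.09963698]
```

Scaled: 0.035 m is 0.7, 0.0187 m is 0.374, -0.017 rad is -0.0054.

>>> {"method": "creep_tool", "body": {
  "rows": [
    [[0.374,0.112,0.4],-0.0054,0.5],
    [[0,0,0.7],0,0.5],
    [[0,0,0.63],0,0.5],
    [[0,0,0],0,0.5],
    [[0,0,0],0,0.2],
    [[0,0,0],0,0],
    [[0,0,0],0,0],
    [[0,0,0],0,0],
    [[0,0,0],0,0],
    [[0,0,0],0,0]
  ],
  "squeeze": 45
}}

```text
clock: 9.65
position: [0.5103, -0.2373, 0.1534]
ee_rot: [3.092, 0.551, 0.002]
force: [0.7, 0.4, 6.0]
width: 0.128
gripper_force: 45.0
```

Scaled: -0.048 m is -0.96, -0.02 m is -0.4, 0.125 rad is 0.0398.

>>> {"method": "creep_tool", "body": {
  "rows": [
    [[0,0,-0.3],0,0],
    [[0,0,-0.4],0,0],
    [[0,0,-0.5],0,0],
    [[0,0,-0.96],0,0],
    [[0,0,0],0.0398,0],
    [[0,0,0],0.0398,0],
    [[0,0,0],0.0398,0],
    [[0,0,0],0.0388,0],
    [[0,0,0],0,0]
  ]
}}

```text
clock: 10.55
position: [0.5098, -0.2371, 0.2607]
ee_rot: [3.133, -0.229, -0.0]
force: [0.9, -0.7, 0.3]
width: 0.128
gripper_force: 45.0
```

```bash
python3 - <<'E'
from h import *
s=readout.observe();T=T_tool(s);d=np.array([.5464,.0567,.2624])-T[:3,3];print(T[:3,:3].round(3).tolist(),T[:3,3],"move",(T[:3,:3].T@d).round(4),s["force"],s["width"])
E
```

```text
[[0.989, -0.146, -0.0], [-0.146, -0.989, -0.0], [-0.0, 0.0, -1.0]] [ 0.50977694 -0.23707269  0.26068822] move [-0.0065 -0.296  -0.0018] [ 0.8773077  -0.65607002  0.32146269] 0.12841965067232564
```

>>> {"method": "creep_tool", "body": {
  "rows": [
    [[-0.018,-0.846,0],0,0],
    [[-0.018,-0.846,0],0,0],
    [[-0.018,-0.846,0],0,0],
    [[-0.018,-0.846,0],0,0],
    [[-0.018,-0.846,0],0,0],
    [[-0.02,-0.846,0],0,0],
    [[-0.02,-0.844,0],0,0],
    [[0,0,0.3],0,0],
    [[0,0,0.16],0,0],
    [[0,0,0],0,0]
  ]
}}

```text
clock: 11.55
position: [0.5452, 0.0555, 0.2364]
ee_rot: [3.132, -0.225, -0.004]
force: [-0.8, -0.3, -0.1]
width: 0.129
gripper_force: 45.0
```

```bash
python3 - <<'E'
from h import *
p=shot("wrist");im=p["image"];np.savez("w5.npz",**{k:np.array(v) for k,v in p.items()})
s=readout.observe();T=T_tool(s);print(s["clock"],T.round(4).tolist(),s["force"])
o=np.array([.53849,.05791,.08]);print("mouth px",proj(p,o), "tip px",proj(p,(T@[-.008,0,.0934+.039,1])[:3]))
q=shot("top");u=proj(q,o)[0];print(u)
x,y=(u-[30,30]).astype(int)
A=cv2.resize(im[120:300,210:350],(466,600),interpolation=cv2.INTER_CUBIC);B=cv2.resize(q["image"][y:y+60,x:x+33+0],(330,600),interpolation=cv2.INTER_CUBIC)
cv2.imwrite("pics/w5.png",np.hstack([A,B]))
E
```

```text
11.6 [[0.9896, -0.144, -0.0017, 0.5456], [-0.144, -0.9896, -0.001, 0.0552], [-0.0015, 0.0012, -1.0, 0.2371], [0.0, 0.0, 0.0, 1.0]] [-0.12205666 -0.57938362 -0.52145777]
mouth px [[276.72060059 224.08593822]] tip px [[278.90510663 235.07553856]]
[227.24595031 191.85511293]
```

View pics/w5.png

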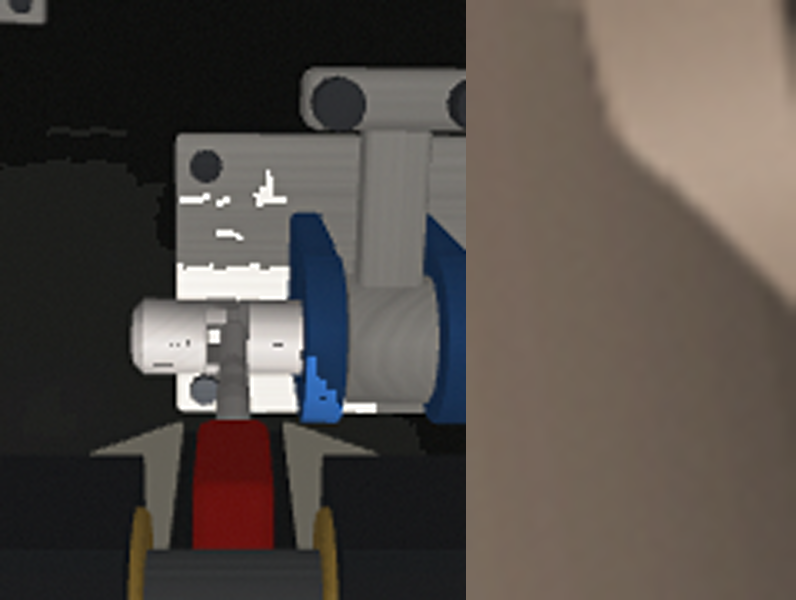

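The left half shows the shank with its hole at crop u≈227, partly behind the sprung leg, whose centre is at u≈235. So the leg must move roughly 2 mm towards the shank end. The top camera is blocked by the arm.

```bash
python3 - <<'E'
from h import *
p=dict(np.load("w5.npz"));s=readout.observe();T=np.linalg.inv(np.array(p["T"])@np.linalg.inv(p["mount"]));T0=np.linalg.inv(T)
print(p["cx"],p["cy"],s["position"],s["clock"])
c=lambda U,V:(210+U/3.3286,120+V/3.3333)
tl=lambda X:(T@np.r_[X,1])[:3].round(4)
for n,uv,z in(("holeL",(205,340),.08),("holeR",(249,340),.08),("axis",(165,337),.07),("axis2",(280,338),.07),("flare",(235,308),T0[2,3]-.0934-.034),("leg",(234,390),T0[2,3]-.0934-.02)):
    X=onz(p,c(*uv),z);print(n,X.round(4),"tool",tl(X))
print("needed mouth tool",tl([.53849,.05791,.08]))
E
```

```text
279.5775019643504 214.438854259347 [0.54598292 0.05520422 0.23771739] 11.65
holeL [0.5409 0.0619 0.08  ] tool [-0.0047 -0.006   0.1564]
holeR [0.5393 0.051  0.08  ] tool [-0.0047  0.0051  0.1564]
axis [0.5401 0.0727 0.07  ] tool [-0.007  -0.0166  0.1664]
axis2 [0.5356 0.0432 0.07  ] tool [-0.0073  0.0133  0.1664]
flare [0.5562 0.0523 0.109 ] tool [0.0117 0.0014 0.1274]
leg [0.5425 0.0545 0.123 ] tool [-0.0023  0.0012  0.1134]
needed mouth tool [-0.0066 -0.0017  0.1564]
```

Scaled: 0.01 m is 0.2, -0.0031 m is -0.062.

>>> {"method": "creep_tool", "body": {
  "rows": [
    [[0.03,-0.062,0.2],0,0],
    [[0,0,0.18],0,0],
    [[0,0,0],0,0],
    [[0,0,0.06],0,0],
    [[0,0,0.02],0,0],
    [[0,0,0.02],0,0],
    [[0,0,0.02],0,0],
    [[0,0,0],0,0]
  ]
}}

```text
clock: 12.45
position: [0.548, 0.0595, 0.2127]
ee_rot: [3.133, -0.226, 0.0]
force: [-0.1, 0.7, -0.4]
width: 0.129
gripper_force: 45.0
```

The manual's scale: shifts go in shares of 50 mm and turns go in shares of pi rad. Converting my numbers, 0.001 m is 0.02.

>>> {"method": "creep_tool", "body": {
  "rows": [
    [[0,0,0.02],0,0],
    [[0,0,0.02],0,0],
    [[0,0,0.02],0,0],
    [[0,0,0],0,0]
  ]
}}

```text
clock: 12.85
position: [0.5479, 0.0593, 0.2095]
ee_rot: [3.133, -0.227, -0.0]
force: [0.6, -1.3, -1.0]
width: 0.13
gripper_force: 45.0
```

>>> {"method": "creep_tool", "body": {
  "rows": [
    [[0,0,0.02],0,0],
    [[0,0,0.02],0,0],
    [[0,0,0],0,0]
  ]
}}

```text
clock: 13.15
position: [0.5479, 0.0593, 0.2076]
ee_rot: [3.133, -0.227, -0.0]
force: [0.2, -0.7, -1.1]
width: 0.126
gripper_force: 45.0
```

Scaled: 0.002 m is 0.04.

>>> {"method": "creep_tool", "body": {
  "rows": [
    [[0,0,0.04],0,0],
    [[0,0,0.04],0,0],
    [[0,0,0.04],0,0],
    [[0,0,0],0,0]
  ]
}}

```text
clock: 13.55
position: [0.5478, 0.0593, 0.2013]
ee_rot: [3.133, -0.227, -0.001]
force: [-0.1, -1.9, -0.1]
width: 0.127
gripper_force: 45.0
```

```bash
python3 - <<'E'
from h import *
p=shot("wrist");im=p["image"]
s=readout.observe();print(s["clock"],s["position"],s["force"],s["ft_torque"])
cv2.imwrite("pics/w6.png",cv2.resize(im[150:290,200:360],(800,600),interpolation=cv2.INTER_CUBIC))
E
```

```text
13.6 [0.54781218 0.05931002 0.20142249] [ 0.84294296 -1.97026446 -1.62413008] [-0.71103765  0.05023787  0.05502763]
```

View pics/w6.png

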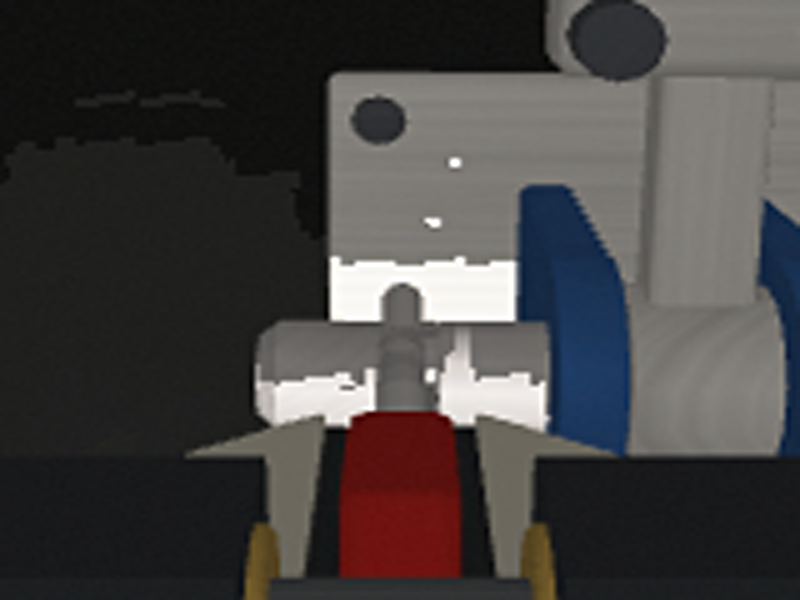

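The picture shows the leg inside the shank, with the tip 11 mm below the shank's top and the sprung leg on the far side. I keep going down, easing the slight side load.

Scaled: 0.002 m is 0.04, 0.001 m is 0.02.

>>> {"method": "creep_tool", "body": {
  "rows": [
    [[0,0.012,0.04],0,0],
    [[0,0,0.04],0,0],
    [[0,0,0.02],0,0],
    [[0,0,0.02],0,0],
    [[0,0,0],0,0]
  ]
}}

```text
clock: 14.1
position: [0.5478, 0.0591, 0.1956]
ee_rot: [-3.133, 0.226, 0.0]
force: [0.7, -1.6, -1.3]
width: 0.126
gripper_force: 45.0
```

>>> {"method": "creep_tool", "body": {
  "rows": [
    [[0,0,0.02],0,0],
    [[0,0,0.02],0,0],
    [[0,0,0.02],0,0],
    [[0,0,0],0,0]
  ]
}}

```text
clock: 14.5
position: [0.5479, 0.059, 0.1926]
ee_rot: [-3.133, 0.226, -0.0]
force: [-0.3, -0.3, -0.7]
width: 0.13
gripper_force: 45.0
```

Scaled: 0.001 m is 0.02.

>>> {"method": "creep_tool", "body": {
  "rows": [
    [[0,0,0.02],0,0],
    [[0,0,0.02],0,0],
    [[0,0,0.02],0,0],
    [[0,0,0],0,0]
  ]
}}

```text
clock: 14.9
position: [0.5482, 0.0589, 0.1898]
ee_rot: [-3.133, 0.227, -0.001]
force: [1.8, -1.4, -0.3]
width: 0.129
gripper_force: 45.0
```

>>> {"method": "creep_tool", "body": {
  "rows": [
    [[0,0,0.02],0,0],
    [[0,0,0.02],0,0],
    [[0,0,0],0,0]
  ]
}}

```text
clock: 15.2
position: [0.5481, 0.0589, 0.1876]
ee_rot: [-3.133, 0.227, -0.001]
force: [2.5, -1.1, -0.7]
width: 0.131
gripper_force: 45.0
```

Scaled: 0.001 m is 0.02.

>>> {"method": "creep_tool", "body": {
  "rows": [
    [[0,0,0.02],0,0],
    [[0,0,0.02],0,0],
    [[0,0,0],0,0]
  ]
}}

```text
clock: 15.5
position: [0.5479, 0.059, 0.1856]
ee_rot: [-3.133, 0.226, -0.0]
force: [3.0, -0.3, -0.2]
width: 0.128
gripper_force: 45.0
```

>>> {"method": "creep_tool", "body": {
  "rows": [
    [[0,0,0.02],0,0],
    [[0,0,0.02],0,0],
    [[0,0,0],0,0]
  ]
}}

```text
clock: 15.8
position: [0.5479, 0.059, 0.1836]
ee_rot: [-3.133, 0.226, -0.0]
force: [3.2, -0.5, 0.0]
width: 0.131
gripper_force: 45.0
```

>>> {"method": "creep_tool", "body": {
  "rows": [
    [[0,0,0.02],0,0],
    [[0,0,0.02],0,0],
    [[0,0,0],0,0]
  ]
}}

```text
clock: 16.1
position: [0.5477, 0.0589, 0.1814]
ee_rot: [3.133, -0.226, -0.001]
force: [3.0, -1.2, -2.3]
width: 0.126
gripper_force: 45.0
```

Scaled: 0.001 m is 0.02.

>>> {"method": "creep_tool", "body": {
  "rows": [
    [[0,0,0.02],0,0],
    [[0,0,0.02],0,0],
    [[0,0,0.02],0,0],
    [[0,0,0],0,0]
  ]
}}

```text
clock: 16.5
position: [0.5476, 0.0589, 0.1784]
ee_rot: [3.133, -0.226, -0.001]
force: [3.4, 0.7, -1.8]
width: 0.129
gripper_force: 45.0
```

>>> {"method": "creep_tool", "body": {
  "rows": [
    [[0,0,0.02],0,0],
    [[0,0,0.02],0,0],
    [[0,0,0],0,0]
  ]
}}

```text
clock: 16.8
position: [0.5475, 0.059, 0.1765]
ee_rot: [3.133, -0.226, -0.001]
force: [1.9, -0.1, -1.0]
width: 0.127
gripper_force: 45.0
```

>>> {"method": "creep_tool", "body": {
  "rows": [
    [[0,0,0.02],0,0],
    [[0,0,0.02],0,0],
    [[0,0,0],0,0]
  ]
}}

```text
clock: 17.1
position: [0.5473, 0.059, 0.1744]
ee_rot: [3.133, -0.226, -0.002]
force: [0.3, -0.7, -0.7]
width: 0.124
gripper_force: 45.0
```

Scaled: 0.001 m is 0.02.

>>> {"method": "creep_tool", "body": {
  "rows": [
    [[0,0,0.02],0,0],
    [[0,0,0],0,0]
  ]
}}

```text
clock: 17.3
position: [0.5477, 0.0589, 0.1736]
ee_rot: [3.133, -0.226, -0.001]
force: [0.6, 0.0, -0.0]
width: 0.127
gripper_force: 45.0
```

>>> {"method": "creep_tool", "body": {
  "rows": [
    [[0,0,0.02],0,0],
    [[0,0,0],0,0]
  ]
}}

```text
clock: 17.5
position: [0.5479, 0.0589, 0.1727]
ee_rot: [3.133, -0.227, 0.0]
force: [-1.1, -0.5, 1.3]
width: 0.127
gripper_force: 45.0
```

>>> {"method": "creep_tool", "body": {
  "rows": [
    [[0,0,0.02],0,0],
    [[0,0,0],0,0]
  ]
}}

```text
clock: 17.7
position: [0.5481, 0.0589, 0.1721]
ee_rot: [-3.133, 0.226, -0.001]
force: [-0.6, -0.0, 5.8]
width: 0.127
gripper_force: 45.0
```

```bash
python3 - <<'E'
from h import *
p=shot("wrist");q=shot("scene")
s=readout.observe();print(s["clock"],s["position"],s["force"],s["ft_torque"])
u=proj(q,[.5385,.058,.08])[0];x,y=(u-[20,25]).astype(int)
cv2.imwrite("pics/w7.png",np.hstack([cv2.resize(p["image"][150:300,220:320],(400,600),interpolation=cv2.INTER_CUBIC),cv2.resize(q["image"][y:y+60,x:x+40],(400,600),interpolation=cv2.INTER_CUBIC)]))
E
```

```text
17.8 [0.54802741 0.05894768 0.17213257] [-2.11962904  0.12090952  5.28485031] [-0.11006284  0.42961181 -0.00803523]
```

View pics/w7.png

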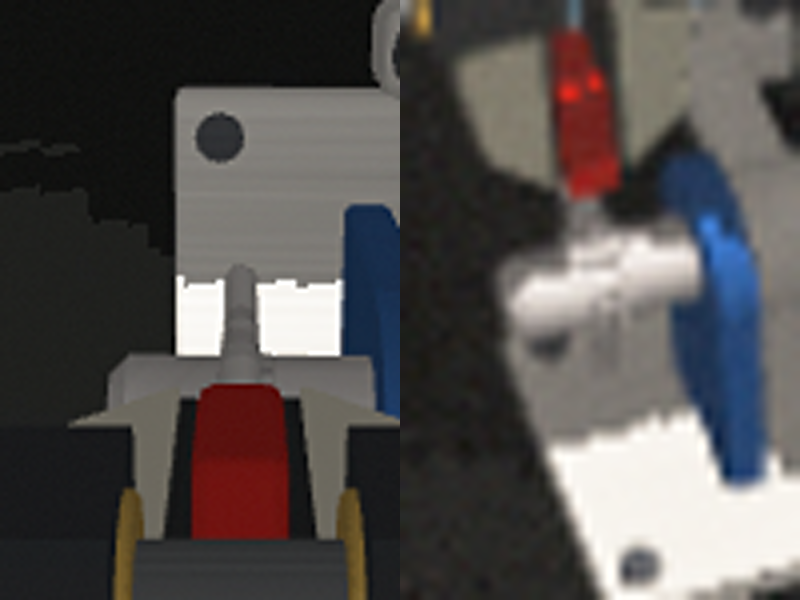

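The wrist view shows the collar region down on the shank with the sprung leg beyond it, and the scene view shows the clip upright on the shank. The hard contact came at the expected height, so I release and retreat.

Scaled: -0.04 m is -0.8, -0.001 m is -0.02.

>>> {"method": "creep_tool", "body": {
  "rows": [
    [[0,0,-0.02],0,0],
    [[0,0,0],0,0.15],
    [[0,0,0],0,0.25],
    [[0,0,0],0,0.4],
    [[0,0,0],0,0.4],
    [[0,0,-0.2],0,0.4],
    [[0,0,-0.6],0,0.4],
    [[0,0,-0.8],0,0.4],
    [[-0.6,-0.6,0],0,0.4],
    [[0,0,0],0,0.4]
  ]
}}

```text
clock: 18.8
position: [0.5206, 0.0975, 0.2548]
ee_rot: [-3.131, 0.218, -0.002]
force: [0.3, 1.4, -0.7]
width: 0.4
gripper_force: 0.0
```

```bash
python3 - <<'E'
from h import *
p=shot("wrist");q=shot("scene")
s=readout.observe();print(s["clock"],s["position"],s["force"])
u=proj(q,[.5385,.058,.09])[0];x,y=(u-[30,45]).astype(int);v=proj(p,[.54,.058,.09])[0];a,b=(v-[60,70]).astype(int);a=max(a,0);b=max(b,0);print(v)
cv2.imwrite("pics/w8.png",np.hstack([cv2.resize(p["image"][b:b+180,a:a+120],(400,600),interpolation=cv2.INTER_CUBIC),cv2.resize(q["image"][y:y+90,x:x+60],(400,600),interpolation=cv2.INTER_CUBIC)]))
for n,r in(("w",p),("s",q)):
  for o in("clip","pin_head","jar","mortar","glass_beaker"):
    for k in spotter.boxes_of(r,o)[:1]:print(n,o,round(k["score"],2),w(r,k["centre"]).round(3))
E
```

```text
18.9 [0.5220994  0.09379398 0.25353917] [-0.31064174 -0.9900927  -0.57960964]
[323.1575083  185.57068172]
w clip 0.92 [0.551 0.06  0.13 ]
w pin_head 0.76 [0.536 0.06  0.08 ]
w jar 0.51 [ 0.382 -0.08   0.083]
w mortar 0.57 [0.373 0.156 0.025]
w glass_beaker 0.79 [ 0.652 -0.136  0.03 ]
s clip 0.62 [0.542 0.061 0.118]
s pin_head 0.46 [0.661 0.149 0.051]
s jar 0.72 [ 0.373 -0.048  0.07 ]
s mortar 0.4 [0.383 0.141 0.033]
s glass_beaker 0.83 [ 0.645 -0.145  0.04 ]
```

View pics/w8.png

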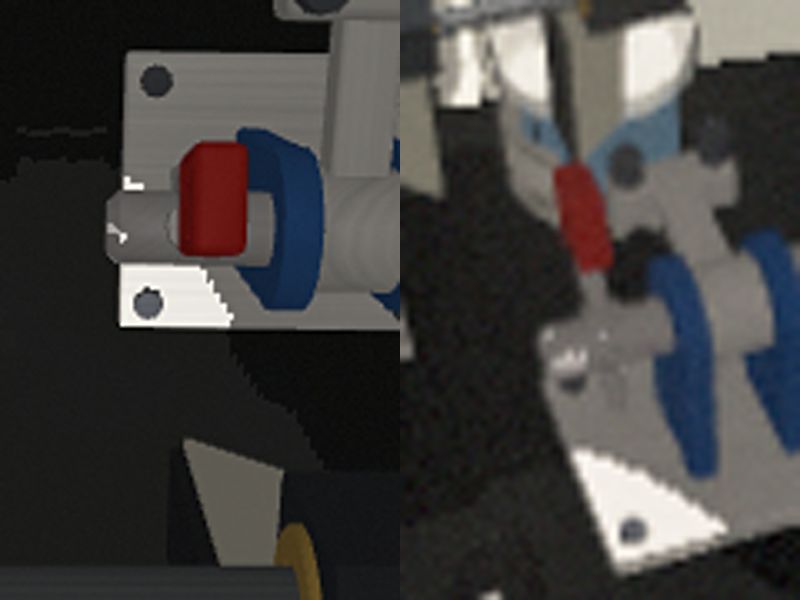

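```bash
python3 - <<'E'
from h import *
p=shot("wrist");im=p["image"];s=readout.observe()
m=((im[...,2]>100)&(im[...,1]<60)).astype(np.uint8);n,l,st,ce=cv2.connectedComponentsWithStats(m)
i=1+np.argmax(st[1:,4]);uv=ce[i];g=onz(p,uv,.125);Rb=R.from_euler("z",-8.3,degrees=True).as_matrix()
print(st[i],"grip in bracket",Rb.T@(g-[.533,.021,0]),"mouth",Rb.T@(np.array([.5385,.0579,.08])-[.533,.021,0]),s["force"])
E
```

```text
[316 163  14  30 350] grip in bracket [0.01686044 0.03915024 0.125     ] mouth [0.00011565 0.03730746 0.08      ] [-0.68509151  0.0498108  -0.34330893]
```

```bash
cat > fit.py <<'E'
from h import *
from scipy.optimize import least_squares
Rb=R.from_euler("z",-8.3,degrees=True).as_matrix();O=np.array([.533,.021,0])
box=np.array([[8+a*12,b*6,c] for a in(-1,1) for b in(-1,1) for c in(23,53)])/1000
def model(t,ry,rx,y,x=0.):
    M=R.from_euler("xyz",[rx,ry,0]).as_matrix();return O+(Rb@(np.array([x,y,.07])[:,None]+M@((box+[0,0,.01]).T))).T
def mask(p,guess):
    im=p["image"].astype(int);m=((im[...,2]>45)&(im[...,2]>2*im[...,1])&(im[...,2]>2*im[...,0])).astype(np.uint8)
    n,l,st,ce=cv2.connectedComponentsWithStats(m);i=min((k for k in range(1,n) if st[k,4]>20),key=lambda k:np.linalg.norm(ce[k]-guess));return l==i
def feat(h):
    mo=cv2.moments(h);a=mo["m00"];return np.array([mo["m10"]/a,mo["m01"]/a,h[...,0].min() if h.ndim==3 else 0])
for name in("wrist","scene"):
    p=shot(name);g=proj(p,model(0,0,0,.0373)).mean(0);m=mask(p,g);v,u=np.nonzero(m)
    print(name,"obs centroid",u.mean().round(1),v.mean().round(1),"box",u.min(),u.max()+1,v.min(),v.max()+1)
    for ry in(-.1,0,.1,.2):
        h=cv2.convexHull(proj(p,model(0,ry,0,.0373)).astype(np.float32))[:,0];mo=cv2.moments(h)
        print("  ry",ry,"centroid",round(mo["m10"]/mo["m00"],1),round(mo["m01"]/mo["m00"],1),"box",h.min(0).round(1)[0],h.max(0).round(1)[0],h.min(0).round(1)[1],h.max(0).round(1)[1])
print(readout.observe()["position"],readout.observe()["clock"])
E
python3 fit.py
```

```text
wrist obs centroid 319.8 177.9 box 310 330 161 195
  ry -0.1 centroid 322.9 194.9 box 311.6 334.7 173.2 216.8
  ry 0 centroid 323.1 188.3 box 311.7 334.8 168.4 208.5
  ry 0.1 centroid 323.2 181.6 box 311.9 334.6 164.0 199.7
  ry 0.2 centroid 323.2 173.3 box 312.0 334.3 155.6 190.7
scene obs centroid 235.1 203.2 box 231 240 196 212
  ry -0.1 centroid 237.8 206.1 box 233.2 242.3 197.0 215.3
  ry 0 centroid 237.2 204.8 box 232.4 241.9 195.6 214.1
  ry 0.1 centroid 236.6 203.7 box 231.6 241.4 194.5 213.0
  ry 0.2 centroid 236.0 202.8 box 230.9 240.9 193.7 212.0
[0.52253183 0.09284283 0.25267715] 19.55
```

Both cameras put the clip about 0.13 rad off upright, towards the bracket's +x. There is plenty of time, so I pinch it lightly at 3 N and swing it upright.

Scaled: 0.04 m is 0.8, 0.03 m is 0.6.

>>> {"method": "creep_tool", "body": {
  "rows": [
    [[0.6,0.6,0],0,0.4],
    [[0,0,0],0,0.4],
    [[0,0,0.8],0,0.4],
    [[0,0,0.6],0,0.4],
    [[0,0,0.1],0,0.4],
    [[0,0,0],0,0.2],
    [[0,0,0],0,0],
    [[0,0,0],0,0],
    [[0,0,0],0,0]
  ],
  "squeeze": 3
}}

```text
clock: 20.45
position: [0.5486, 0.0591, 0.179]
ee_rot: [-3.133, 0.226, -0.003]
force: [1.4, -1.0, 1.6]
width: 0.128
gripper_force: 3.0
```

>>> {"method": "creep_tool", "body": {
  "rows": [
    [[-0.02,0,0],0,0],
    [[-0.02,0,0],0,0],
    [[-0.02,0,0],0,0],
    [[0,0,0],0,0]
  ]
}}

```text
clock: 20.85
position: [0.545, 0.0595, 0.178]
ee_rot: [-3.133, 0.226, -0.001]
force: [1.4, 1.1, 3.7]
width: 0.132
gripper_force: 3.0
```

Scaled: -0.001 m is -0.02.

>>> {"method": "creep_tool", "body": {
  "rows": [
    [[-0.02,0,0],0,0],
    [[-0.02,0,0],0,0],
    [[-0.02,0,0],0,0],
    [[-0.02,0,0],0,0],
    [[0,0,0],0,0]
  ]
}}

```text
clock: 21.35
position: [0.5406, 0.06, 0.1776]
ee_rot: [3.133, -0.226, -0.001]
force: [0.7, -0.4, 3.1]
width: 0.131
gripper_force: 3.0
```

```bash
python3 fit.py
```

```text
wrist obs centroid 279.5 257.2 box 267 293 229 285
  ry -0.1 centroid 283.0 268.6 box 270.5 296.0 233.5 302.8
  ry 0 centroid 283.1 259.9 box 270.5 296.0 226.7 292.3
  ry 0.1 centroid 283.1 250.8 box 270.5 296.0 220.2 280.8
  ry 0.2 centroid 283.2 241.4 box 270.6 295.9 213.9 268.5
scene obs centroid 237.4 205.3 box 235 241 198 213
  ry -0.1 centroid 237.8 206.1 box 233.2 242.3 197.0 215.3
  ry 0 centroid 237.2 204.8 box 232.4 241.9 195.6 214.1
  ry 0.1 centroid 236.6 203.7 box 231.6 241.4 194.5 213.0
  ry 0.2 centroid 236.0 202.8 box 230.9 240.9 193.7 212.0
[0.54072268 0.05994766 0.17756062] 21.45
```

>>> {"method": "creep_tool", "body": {
  "rows": [
    [[0,0,0],0,0.2],
    [[0,0,0],0,0.4],
    [[0,0,0],0,0.4],
    [[0,0,-0.4],0,0.4],
    [[0,0,-0.5],0,0.4],
    [[0,0,-0.6],0,0.4],
    [[-0.46,-0.6,0],0,0.4],
    [[0,0,0],0,0.4],
    [[0,0,0],0,0.4]
  ]
}}

```text
clock: 22.35
position: [0.522, 0.0937, 0.2527]
ee_rot: [-3.134, 0.223, 0.0]
force: [0.5, 0.3, 0.3]
width: 0.399
gripper_force: 0.0
```

```bash
python3 fit.py
```

```text
wrist obs centroid 321.6 177.3 box 312 332 160 195
  ry -0.1 centroid 324.1 194.1 box 312.7 336.1 172.4 215.9
  ry 0 centroid 324.3 187.5 box 312.9 336.2 167.6 207.6
  ry 0.1 centroid 324.5 180.8 box 313.0 336.0 163.1 198.9
  ry 0.2 centroid 324.5 172.4 box 313.1 335.7 154.7 189.8
scene obs centroid 235.1 203.2 box 231 240 196 211
  ry -0.1 centroid 237.8 206.1 box 233.2 242.3 197.0 215.3
  ry 0 centroid 237.2 204.8 box 232.4 241.9 195.6 214.1
  ry 0.1 centroid 236.6 203.7 box 231.6 241.4 194.5 213.0
  ry 0.2 centroid 236.0 202.8 box 230.9 240.9 193.7 212.0
[0.52248623 0.09228487 0.25235845] 22.45
```

It sprang back to the same pose, so that was only play in the hole. To roll the shank itself upright I need to go a little further, with a slightly firmer pinch.

Scaled: 0.035 m is 0.7, 0.03 m is 0.6.

>>> {"method": "creep_tool", "body": {
  "rows": [
    [[0.54,0.6,0],0,0.4],
    [[0,0,0],0,0.4],
    [[0,0,0.7],0,0.4],
    [[0,0,0.6],0,0.4],
    [[0,0,0.18],0,0.4],
    [[0,0,0],0,0.2],
    [[0,0,0],0,0],
    [[0,0,0],0,0],
    [[0,0,0],0,0]
  ],
  "squeeze": 5
}}

```text
clock: 23.35
position: [0.5456, 0.0595, 0.18]
ee_rot: [-3.133, 0.226, -0.003]
force: [-0.4, -0.7, 1.3]
width: 0.129
gripper_force: 5.0
```

>>> {"method": "creep_tool", "body": {
  "rows": [
    [[-0.04,0,0],0,0],
    [[-0.04,0,0],0,0],
    [[-0.04,0,0],0,0],
    [[-0.04,0,0],0,0],
    [[0,0,0],0,0]
  ]
}}

```text
clock: 23.85
position: [0.5369, 0.0607, 0.179]
ee_rot: [-3.133, 0.226, -0.001]
force: [1.3, 0.0, 5.5]
width: 0.13
gripper_force: 5.0
```

>>> {"method": "creep_tool", "body": {
  "rows": [
    [[-0.02,0,0],0,0],
    [[-0.02,0,0],0,0],
    [[0,0,0],0,0]
  ]
}}

```text
clock: 24.15
position: [0.5349, 0.0609, 0.1787]
ee_rot: [-3.133, 0.226, 0.0]
force: [1.6, 0.3, 3.5]
width: 0.129
gripper_force: 5.0
```

>>> {"method": "creep_tool", "body": {
  "rows": [
    [[-0.02,0,0],0,0],
    [[-0.02,0,0],0,0],
    [[0,0,0],0,0]
  ]
}}

```text
clock: 24.45
position: [0.5327, 0.0611, 0.1786]
ee_rot: [3.133, -0.226, -0.001]
force: [-0.8, 0.2, 4.0]
width: 0.13
gripper_force: 5.0
```

Scaled: -0.03 m is -0.6, -0.025 m is -0.5.

```bash
python3 fit.py | grep -A5 scene
```

```text
scene obs centroid 238.2 206.6 box 236 241 200 214
  ry -0.1 centroid 237.8 206.1 box 233.2 242.3 197.0 215.3
  ry 0 centroid 237.2 204.8 box 232.4 241.9 195.6 214.1
  ry 0.1 centroid 236.6 203.7 box 231.6 241.4 194.5 213.0
  ry 0.2 centroid 236.0 202.8 box 230.9 240.9 193.7 212.0
[0.53281243 0.06109242 0.17858064] 24.55
```

>>> {"method": "creep_tool", "body": {
  "rows": [
    [[0,0,0],0,0.2],
    [[0,0,0],0,0.4],
    [[0,0,0],0,0.4],
    [[0,0,-0.4],0,0.4],
    [[0,0,-0.5],0,0.4],
    [[0,0,-0.6],0,0.4],
    [[-0.26,-0.6,0],0,0.4],
    [[0,0,0],0,0.4],
    [[0,0,0],0,0.4]
  ]
}}

```text
clock: 25.45
position: [0.524, 0.0933, 0.2536]
ee_rot: [3.134, -0.224, -0.001]
force: [-0.6, -0.8, 0.4]
width: 0.401
gripper_force: 0.0
```

```bash
python3 fit.py
```

```text
wrist obs centroid 321.0 185.8 box 311 332 170 204
  ry -0.1 centroid 323.6 196.6 box 312.3 335.5 174.8 218.3
  ry 0 centroid 323.8 190.0 box 312.5 335.5 170.1 210.1
  ry 0.1 centroid 324.0 183.3 box 312.6 335.4 165.7 201.5
  ry 0.2 centroid 324.0 175.2 box 312.7 335.1 157.6 192.5
scene obs centroid 235.5 204.0 box 232 240 196 212
  ry -0.1 centroid 237.8 206.1 box 233.2 242.3 197.0 215.3
  ry 0 centroid 237.2 204.8 box 232.4 241.9 195.6 214.1
  ry 0.1 centroid 236.6 203.7 box 231.6 241.4 194.5 213.0
  ry 0.2 centroid 236.0 202.8 box 230.9 240.9 193.7 212.0
[0.52433095 0.09189926 0.25322896] 25.55
```

The lean is now about 0.06 rad and the clip is still seated. The arm is clear of everything, so I'm handing in.

```bash
python3 -c "
from h import *
print(workorder.sign_off())"
```

```text
the job is handed in; nothing more can be done
None
```

The job is handed in at about 25.6 s: the pin is home, the clip is seated in the cross hole at about 0.06 rad from upright, and no tool force above about 19 N was read; the snap was not felt as a clear force step, I viewed 12 pictures where 10 were allowed, and the sign-off gave no verdict.

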